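# Seat a bottle in the V guide of a filling stand

### The job

Get the wide-mouthed white bottle ready for filling: stand it upright on the plate of the filling stand and slide it home into the V guide until it bears firmly on both arms at once, then swing the spout arm round to its stop so that the spout is over the bottle's mouth. Push gently: the V guide is held only by its thumbscrew and must not be shifted, and the bottle must not tip. Leave the other things on the bench where they are, and let go of everything at the end.

Things in the scene. Friction and masses are not known exactly. Their poses are not given: they have to be found in the camera images.
- bottle: white plastic bottle to be filled, open, 100 ml: round body 52 mm in diameter, 62 mm high, shoulder up to 72 mm, neck 34 mm in diameter up to 88 mm; 0.09 to 0.2 kg. Origin: centre of its underside; z up. Dragged by its upper part it tips: push 35 mm up or lower. Fingers bearing down on it lose push to the plate; against one arm of the V it sticks by friction until eased sideways
- mouth (a point): centre of the bottle's open mouth, 88 mm above its underside
- stand: the filling stand, fixed on the bench: an aluminium plate, its top 12 mm above the bench, from x = -120 to +110 and y = -78 to +122 mm in the stand's frame. Origin: on the bench below the stop position of the spout; x: the level direction in which a bottle is slid home into the V guide; z up. The plate in front of the guide (-x) is bare. A 16 mm post at x = 65, y = 90 mm carries the spout arm
- slot (a point): middle of the slot on the plate's mid line (80 mm ahead of the stand's origin) where the black plastic V guide is clamped by its steel thumbscrew: two upright arms (carriage_c0 on the +y side, carriage_c1), bars 32 mm long, 8 mm thick, 30 mm high; their faces make a right-angled V about the mid line, open to the stand's -x. The arms end 23 mm from the mid line at the face, 29 mm over all
- mid_seat (a point): point on the plate's top, above the stand's origin: with the V guide at its middle setting a bottle that bears on both arms has its axis here. The guide was left up to 8 mm short of or beyond that along the stand's x: where, is not measured and must be felt or seen. Only thumbscrew friction holds it: it slips at about 18 N and does not spring back; a push of about 10 N seats a bottle well
- spout_arm (a joint): angle of the spout arm about its upright pivot (rad): 0 at its stop with the spout over the mid line, over the mouth of a seated bottle (up to 8 mm off its middle); parked, it stands at 1.0 to 1.5, clear behind the V guide. To bring it to 0 it turns clockwise seen from above. It moves stiffly (about 1.1 N at the knob) and stays where it is left
- knob (a point): centre of the top of the black upright grip knob (16 mm in diameter) on the end of the spout arm, 111 mm from the pivot; 174 mm above the bench. The knob stands free for 29 mm above the 10 mm thick bar of the arm
- pivot (a point): point on the spout arm's pivot axis, at the height of the knob's top
- spout_tip (a point): lower end of the 8 mm spout tube straight below the knob, 110 mm above the bench, 10 mm above the mouth of a bottle on the plate
- dropper: bystander: small closed white dropper bottle, 30 mm in diameter, 75 mm high. Origin: centre of its underside
- cassette: bystander: a flat white test cassette with a blue underside, 70 x 22 x 6 mm. Origin: centre of its underside
- tube_box: bystander: white card box 85 x 85 x 36 mm holding small clear tubes that reach 76 mm above the bench. Origin: centre of its underside
There are look-alikes about, which are no part of the job. Leave any purple look-alike of the bottle alone.

How it is judged:
On the way, in this order (a step that is already met when the one before it is completed fails the run):
1. the bottle stands upright on the plate of the stand (z of bottle in the frame of stand between 0.0095 and 0.015 m and x of bottle in the frame of stand between -0.12 and 0.03 m and y of bottle in the frame of stand between -0.078 and 0.122 m and angle between bottle's own z axis and vertical below 0.1 rad), for 0.1 s.
2. the bottle is pressed home in the V guide: it bears on both arms at once with at least 3 N each (contact force between bottle and carriage_c0 above 3 N and contact force between bottle and carriage_c1 above 3 N and horizontal distance between bottle and carriage_c0 below 0.0335 m and horizontal distance between bottle and carriage_c1 below 0.0335 m and angle between bottle's own z axis and vertical below 0.1 rad), for 0.25 s.
3. the spout arm is swung round to its stop (value of joint spout_arm below 0.04 rad), for 0.1 s.
At the end, for the whole second after the job is handed in: The bottle stands upright on the plate, at rest and released, against both arms of the V guide (gaps of no more than about 1.5 mm); the guide has not been shifted by more than 1.5 mm; the spout arm is within 0.04 rad of its stop, with the spout over the mouth's opening (within 14 mm of its middle) (horizontal distance between bottle and carriage_c0 below 0.033 m and horizontal distance between bottle and carriage_c1 below 0.033 m and z of bottle in the frame of stand between 0.0095 and 0.015 m and angle between bottle's own z axis and vertical below 0.04 rad and value of joint spout_arm below 0.04 rad and horizontal distance between spout_tip and mouth below 0.014 m and linear speed of bottle below 0.01 m/s and distance of carriage_c0 from where it was at the start of the episode below 0.0015 m); the robot touches nothing.
It fails at once if the V guide is shifted by more than 1.5 mm (distance of carriage_c0 from where it was at the start of the episode above 0.0015 m).
It fails at once if the bottle is tipped by more than about 20 degrees (angle between bottle's own z axis and vertical above 0.35 rad).
It fails at once if one of the other things on the bench is moved by more than 20 mm (distance of any of dropper, cassette, tube_box from where it was at the start of the episode above 0.02 m).
It also fails if it takes over 72 s, if anything falls off the work surface, if the arm or the gripper's body presses on something with over 40 N, if the wrist force passes 120 N, or if a joint passes its speed limit or range.

### The arm

A 6-joint arm with a two-finger parallel gripper is mounted at the origin on the work surface. World frame = base frame: x ahead of the robot, y to its left, z up, the work surface at z = 0. Lengths are in m, angles in rad, forces in N, time in s.
With the tool pointing down it reaches from about 0.3 to 0.875 m from the base axis. Payload 6.4 kg.
Tool frame: the origin (TCP) lies between the finger pads; the fingertips stand ctrl.tip_extent ahead of it and the grasp point (between the pads) is the TCP (ctrl.tip_extent is the distance from the TCP to the fingertips, in m); z points along the fingers, y is the line along which they close (so a half turn about z gives the same grasp; the last joint's range is limited). The gripper opens to 85 mm and grips with 20 to 120 N. Pads are 22 mm wide; open, the fingers measure 114 mm over their backs; the gripper's body (76 mm by 85 mm) begins 54 mm behind the grasp point. The pads swing forward as they close: fully open they stand 13 mm farther back than shut.
Start: joints at [1.135, 0.181, 1.607, -0, 1.354, -0.206], TCP at [0.131, 0.56, 0.25] pointing down, gripper open.
Joint ranges: [-2.99, 2.99], [-0.89, 2.07], [0.3, 2.58], [-1.14, 4.28], [0, 2.63], [-3.12, 3.12]. Speed limits (rad/s): [2.57, 2.57, 3.01, 3.14, 3.14, 3.14].

### API

Orientations are given as a unit quaternion [w, x, y, z].
In Python, from bench import ctrl gives the robot as it stands.
- The arm moves only by the tool send_rows, never from a script. Its arguments are lists of equal length, an entry for each row: "dr": the turn, a rotation vector about the tool's x, y, z in units of 6 degrees (1.0 is 6 degrees), a list of three; "xyz": the shift along the tool's x, y, z in cm, a list of three; "jaw": the opening in per cent of the stroke, from 0 (shut) to 100 (fully open). In form: {"dr": [[wx, wy, wz], ...], "xyz": [[dx, dy, dz], ...], "jaw": [jaw, ...]}. A call has exactly 8 rows; each row is the pose to reach, as a shift and turn from the pose commanded when the call began, along the tool's axes at that moment; what a row does not reach only later rows make up. A row lasts 1/8 s, in which the tool goes at most 62.5 mm and 10.7 degrees, less where a joint would pass 70% of its speed; a pose out of reach is approached as far as the arm can. A call with a gripper value outside its range is refused whole. The fingers move at their own pace and stop on an object; the grip force is fixed at half the most. Time passes only in rows, so rows that repeat a pose let the fingers close, or fill a call up. It gives the time, the measured TCP pose, the force, the opening and the grip force at its end, in the units of the state.
- ctrl.get_obs(): the state, without advancing time (a new reading comes with each control period).
- ctrl.camera(name): name is "scene" or "side" or "wrist"; returns the picture (480x640x3 uint8, red, green, blue); there is no depth.
- ctrl.calibration(name): a dict with "camera_matrix" (3x3 intrinsics, pixels), "world_from_camera" (4x4, takes a point from camera to world coordinates). Camera axes: x right, y up, looking along -z (the intrinsics and any distortion apply to the point x, -y, -z); pixel columns grow to the right and rows downward; lengths in m; the calibration is good to about 2 mm. A picture is of the moment at which its call begins: read the wrist's pose just before it. calibration takes no time and is no camera call; for the wrist camera it gives the pose at the moment of the call.
- ctrl.hand_in(): hands the job in; it is judged then, once.
The state is a dict: "time_s": time; "q": joint angles; "dq": joint speeds; "joint_efforts": joint torques, N m; "eef_pos": TCP position; "eef_rot": TCP orientation; "wrist_force": force on the tool from outside, world axes, zero at the start; "torque": the same for the moment, N m; "opening": opening from 0.0 (shut) to 1.0 (fully open); "grasp_force": force on a finger pad.
Only numpy, scipy, OpenCV 4.12 (cv2) and the standard library are available. Lean on these libraries where they do the work, as an engineer would, in place of code of your own. Each camera call takes 0.05 s, during which the arm holds its last target. There are 200 camera calls.

## Working session

There is one attempt and no reset: what is moved stays moved. The work goes in short steps, Python scripts to look and compute and a tool call to move; the robot and the scene stay as the last step left them, time stands still between calls to the robot, and variables do not carry over. Pictures are saved under pics/ and viewed, at most 10 in all, crops included, and the job is handed in when it is done.

Besides the shell and the picture viewer there is one more tool, called after "Call:" by a JSON object that holds its "method" and its "body". send_rows: Moves the arm, as the interface text tells. Its arguments: {"type":"object","properties":{"dr":{"type":"array","items":{"type":"array","items":{"type":"number"}}},"xyz":{"type":"array","items":{"type":"array","items":{"type":"number"}}},"jaw":{"type":"array","items":{"type":"number"}}},"required":["dr","xyz","jaw"]}

```bash
mkdir -p pics; cat > h.py <<'E'
import numpy as np, cv2
from bench import ctrl
def snap(n,f):
    c=ctrl.calibration(n); im=ctrl.camera(n); cv2.imwrite(f'pics/{f}.png',im[:,:,::-1]); np.savez(f'pics/{f}.npz',K=c['camera_matrix'],T=c['world_from_camera']); return im
def load(f):
    d=np.load(f'pics/{f}.npz'); return d['K'],d['T']
def ray(f,u,v):
    K,T=load(f); d=np.linalg.solve(K,[u,v,1.]); d=T[:3,:3]@(d*[1,-1,-1]); return T[:3,3],d
def onz(f,u,v,z):
    o,d=ray(f,u,v); return o+d*(z-o[2])/d[2]
def proj(f,p):
    K,T=load(f); q=np.linalg.inv(T)@np.append(p,1); q=K@(q[:3]*[1,-1,-1]); return q[:2]/q[2]
def two(f1,p1,f2,p2):
    o1,d1=ray(f1,*p1);o2,d2=ray(f2,*p2)
    s=np.linalg.lstsq(np.c_[d1,-d2],o2-o1,rcond=None)[0]
    a,b=o1+s[0]*d1,o2+s[1]*d2; return (a+b)/2,np.linalg.norm(a-b)
E
python3 - <<'E'
from h import *
for n in ['scene','side']:
    snap(n,n+'0'); print(n,load(n+'0')[1].round(2).tolist())
print(ctrl.get_obs(),ctrl.tip_extent, ctrl.calibration('scene'))
E
```

```text
scene [[0.87, -0.4, 0.3, 0.88], [0.5, 0.71, -0.5, -0.58], [-0.02, 0.58, 0.82, 0.95], [0.0, 0.0, 0.0, 1.0]]
side [[0.71, 0.53, -0.47, 0.1], [-0.71, 0.53, -0.46, -0.52], [0.01, 0.66, 0.75, 0.89], [0.0, 0.0, 0.0, 1.0]]
{'time_s': 0.1, 'q': array([ 1.13469819e+00,  1.81483054e-01,  1.60785591e+00, -1.02655806e-05,
        1.35383869e+00, -2.06287444e-01]), 'dq': array([-0.00080055, -0.00467488, -0.00065486,  0.0006473 ,  0.00104377,
        0.00061477]), 'joint_efforts': array([-7.50384479e-04, -4.45885062e+01, -3.52234268e+01, -4.10193834e-04,
        4.28534011e-03, -3.09269615e-05]), 'eef_pos': array([0.13076382, 0.55946695, 0.24949025]), 'eef_rot': array([-2.45435939e-04,  1.14651520e-01,  9.93405456e-01, -7.53553656e-04]), 'wrist_force': array([ 0.03476585, -0.36843969, -0.21726577]), 'torque': array([ 0.01244225,  0.03662321, -0.03537509]), 'grasp_force': 0.0, 'opening': 0.9982738051710023} 0.019 {'camera_matrix': array([[584.17803048,   0.        , 320.66994807],
       [  0.        , 584.17803048, 230.11620246],
       [  0.        ,   0.        ,   1.        ]]), 'world_from_camera': array([[ 0.86561243, -0.40018945,  0.30093775,  0.88193921],
       [ 0.50047172,  0.71021172, -0.49510339, -0.57766187],
       [-0.01559436,  0.57917848,  0.81505159,  0.95258679],
       [ 0.        ,  0.        ,  0.        ,  1.        ]])}
```

View pics/scene0.png

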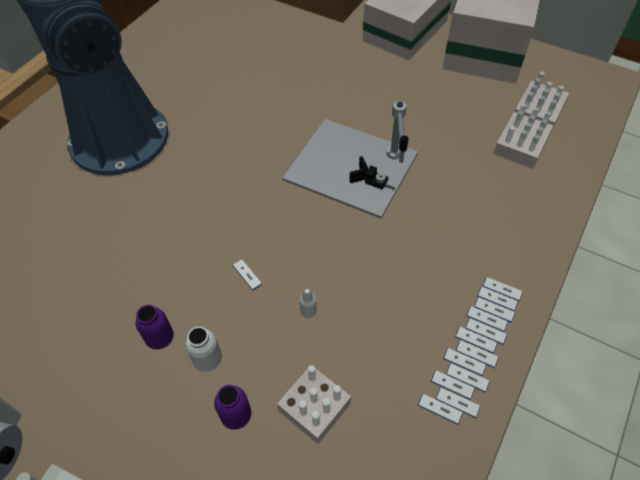

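View pics/side0.png

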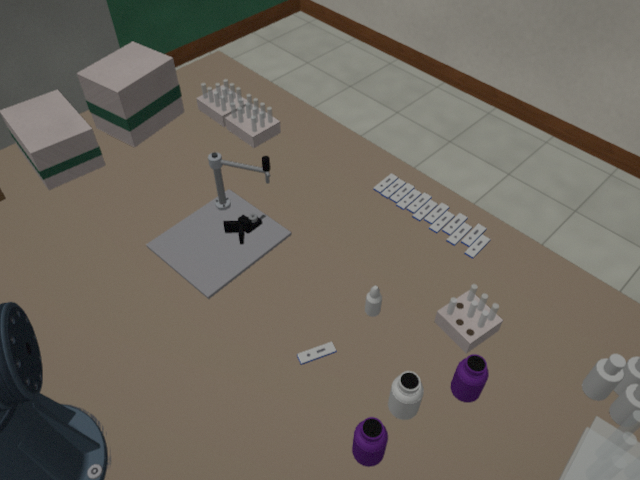

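The scene view shows the white bottle (mouth 198,337) between two purple ones, the stand at (350,167), the knob at (404,143). The side view shows the bottle mouth at (409,381), the plate at (220,245) and the knob at (266,160).

```bash
cat > m.py <<'E'
from h import *
a,b='scene0','side0'
P={'mouth':((198,337),(409,381)),'knobtop':((404,138),(266,158)),'dropper':((307,293),(375,289)),'purpA':((147,313),(372,428)),'purpB':((229,394),(476,363)),'pivot':((400,104),(214,158))}
for k,(p,q) in P.items():
    r,e=two(a,p,b,q); print(k,r.round(4),round(e,4))
C={}
for f,box in((a,(270,110,430,225)),(b,(135,180,300,305))):
    im=cv2.imread(f'pics/{f}.png').astype(int); x0,y0,x1,y1=box
    s=im[y0:y1,x0:x1]; br=s[...,2]-s[...,0]
    m=((br<12)).astype(np.uint8)*255
    m=cv2.morphologyEx(m,cv2.MORPH_OPEN,np.ones((15,15)))
    c=max(cv2.findContours(m,0,1)[0],key=cv2.contourArea)
    h=cv2.convexHull(c)
    for eps in range(2,20):
        ap=cv2.approxPolyDP(h,eps,True)
        if len(ap)==4: break
    p=ap[:,0]+[x0,y0]; print(f,eps,p.tolist())
    w=np.array([onz(f,*q,.012) for q in p]); print(w.round(4).tolist())
    print('sides',np.linalg.norm(w-np.roll(w,-1,0),axis=1).round(4))
    m=np.zeros(im.shape[:2]); 
E
python3 m.py
python3 - <<'E'
import cv2,numpy as np
a=cv2.imread('pics/scene0.png')[80:230,270:440]; b=cv2.imread('pics/side0.png')[140:305,135:305]
r=lambda i:cv2.resize(i,(400,int(i.shape[0]*400/170)),interpolation=cv2.INTER_CUBIC)
a,b=r(a),r(b); h=max(len(a),len(b)); o=np.zeros((h,800,3),np.uint8); o[:len(a),:400]=a;o[:len(b),400:]=b
cv2.imwrite('pics/z1.png',o)
E
```

```text
mouth [ 0.4931 -0.3296  0.0814] 0.0022
knobtop [0.6233 0.152  0.172 ] 0.0002
dropper [ 0.6005 -0.1651  0.0653] 0.0017
purpA [ 0.3937 -0.3386  0.0836] 0.0
purpB [ 0.5932 -0.3849  0.0848] 0.0012
pivot [0.5682 0.2541 0.146 ] 0.0044
scene0 13 [[321, 123], [406, 136], [383, 213], [289, 182]]
[[0.3859, 0.2525, 0.012], [0.5715, 0.3092, 0.012], [0.6228, 0.0919, 0.012], [0.4146, 0.0684, 0.012]]
sides [0.194  0.2232 0.2095 0.1863]
side0 10 [[232, 191], [282, 240], [201, 292], [155, 238]]
[[0.6105, 0.2708, 0.012], [0.5909, 0.0809, 0.012], [0.3891, 0.0913, 0.012], [0.4055, 0.272, 0.012]]
sides [0.1909 0.2021 0.1815 0.205 ]
```

View pics/z1.png

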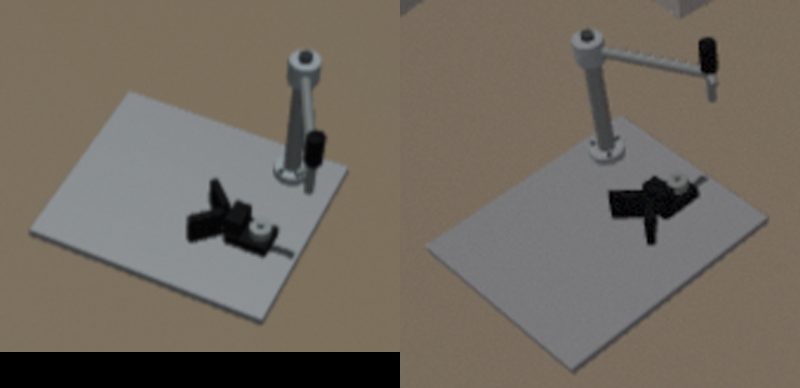

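```bash
cat > s.py <<'E'
from h import *
S={'scene0':[(325.2,119.1),(417.9,151.4),(381.8,214.7),(283.2,178.2)],'side0':[(146.9,244.5),(229.3,189.7),(291.4,232.2),(208.5,296.4)]}
# order: (-,+),(+,+),(+,-),(-,-)
for f,ps in S.items():
    w=np.array([onz(f,*p,.012) for p in ps]); 
    M=np.array([[-.12,.122],[.11,.122],[.11,-.078],[-.12,-.078]])
    X=w[:,:2]; mc,xc=M.mean(0),X.mean(0)
    H=(M-mc).T@(X-xc); U,_,V=np.linalg.svd(H); R=V.T@np.diag([1,np.sign(np.linalg.det(V.T@U.T))])@U.T
    t=xc-R@mc; print(f,X.round(4).tolist(),'origin',t.round(4),'yaw',np.degrees(np.arctan2(R[1,0],R[0,0])).round(2),'res',(X-(M@R.T+t)).round(4).tolist())
    print('post',R@[.065,.09]+t)
    print('neck center at top from mask', onz(f,*((198,337) if f=='scene0' else (409,381)),.1-.012))
E
python3 s.py
```

```text
scene0 [[0.388, 0.268], [0.6139, 0.2796], [0.6227, 0.0869], [0.3984, 0.0713]] origin [0.5119 0.1548] yaw 3.19 res [[0.0027, -0.0019], [-0.0011, -0.0031], [-0.0035, 0.0039], [0.0019, 0.0011]]
post [0.57184313 0.24823458]
neck center at top from mask [ 0.49617319 -0.3326587   0.088     ]
side0 [[0.3833, 0.2685], [0.6089, 0.2784], [0.62, 0.0833], [0.3929, 0.0727]] origin [0.5073 0.154 ] yaw 2.78 res [[0.0018, -0.0015], [-0.0024, -0.0028], [-0.001, 0.0019], [0.0017, 0.0025]]
post [0.56788706 0.24705111]
neck center at top from mask [ 0.49004574 -0.33011276  0.088     ]
```

```bash
cat > go.py <<'E'
import sys
from h import *
from scipy.spatial.transform import Rotation as Ro
def go(p,yaw_y=93):
    o=ctrl.get_obs(); q=o['eef_rot']; R=Ro.from_quat([q[1],q[2],q[3],q[0]])
    y=np.radians(yaw_y); Y=np.array([np.cos(y),np.sin(y),0]); Z=np.array([0,0,-1.]); G=Ro.from_matrix(np.c_[np.cross(Y,Z),Y,Z])
    print('t',round(o['time_s'],2),'pos',o['eef_pos'].round(4),'xyz cm',(R.inv().apply(np.array(p)-o['eef_pos'])*100).round(2),'dr',(np.degrees((R.inv()*G).as_rotvec())/6).round(2),'F',o['wrist_force'].round(2),'open',round(o['opening'],3))
if __name__=='__main__': go([float(a) for a in sys.argv[1:4]])
E
python3 go.py .45 -.331 .25
```

```text
t 0.1 pos [0.1308 0.5595 0.2495] xyz cm [-5.137e+01 -7.943e+01  6.000e-02] dr [-0.01 -0.01 -2.69] F [ 0.03 -0.37 -0.22] open 0.998
```

Call:
{"method": "send_rows", "body": {"dr": [[0,0,-1.3],[0,0,-2.7],[0,0,-2.7],[0,0,-2.7],[0,0,-2.7],[0,0,-2.7],[0,0,-2.7],[0,0,-2.7]], "xyz": [[-4,-5,0],[-8,-10,0],[-12,-15,0],[-16,-20,0],[-20,-25,0],[-24,-30,0],[-28,-35,0],[-32,-40,0]], "jaw": [100,100,100,100,100,100,100,100]}}

```text
time_s: 1.1
eef_pos: [0.3465, 0.1067, 0.2504]
eef_rot: [0.001, -0.026, 1.0, 0.0]
wrist_force: [1.4, -0.0, -0.2]
opening: 1.001
grasp_force: 0.0
```

```bash
python3 go.py .47 -.331 .25
```

```text
t 1.1 pos [0.3465 0.1067 0.2504] xyz cm [-10.01 -44.36   0.05] dr [0.   0.01 0.01] F [ 1.44 -0.02 -0.19] open 1.001
```

Call:
{"method": "send_rows", "body": {"dr": [[0,0,0],[0,0,0],[0,0,0],[0,0,0],[0,0,0],[0,0,0],[0,0,0],[0,0,0]], "xyz": [[-1.5,-6,0],[-3,-12,0],[-4.5,-18,0],[-6,-24,0],[-7.5,-30,0],[-9,-36,0],[-10,-41,0],[-10,-43.5,0]], "jaw": [100,100,100,100,100,100,100,100]}}

```text
time_s: 2.1
eef_pos: [0.4689, -0.3227, 0.2495]
eef_rot: [-0.0, -0.026, 1.0, 0.0]
wrist_force: [-0.2, 1.0, 0.4]
opening: 0.999
grasp_force: 0.0
```

```bash
python3 - <<'E'
from h import *
from go import go
go([.493,-.331,.2]); im=snap('wrist','w1'); print(load('w1')[1].round(3).tolist(),proj('w1',[.493,-.331,.088]))
E
```

```text
t 2.1 pos [ 0.4689 -0.3227  0.2495] xyz cm [-2.37 -0.96  4.94] dr [ 0.01 -0.01 -0.01] F [-0.21  0.99  0.35] open 0.999
[[-0.051, -0.954, -0.297, 0.394], [0.999, -0.048, -0.015, -0.326], [0.0, -0.297, 0.955, 0.373], [0.0, 0.0, 0.0, 1.0]] [310.67590518 245.56925942]
```

View pics/w1.png

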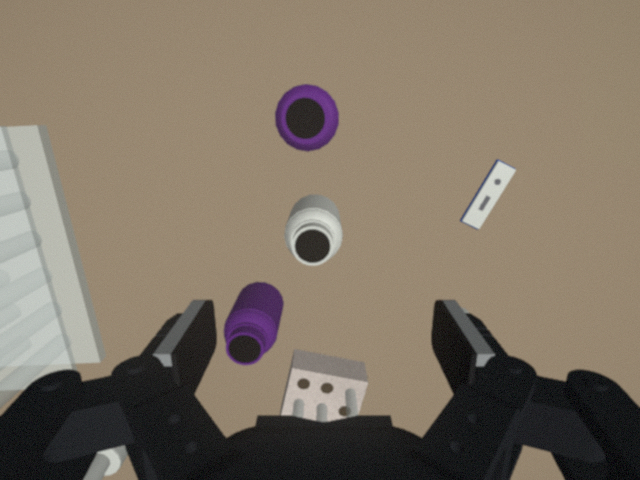

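The wrist view shows the bottle's mouth at (312,246), as predicted to within 2 px, with purple ones clear at (306,118) and (245,347).

```bash
python3 go.py .488 -.330 .042
```

```text
t 2.15 pos [ 0.4686 -0.3244  0.2496] xyz cm [-1.93 -0.64 20.75] dr [-0.01 -0.01 -0.02] F [-1.24 -2.39  0.67] open 0.997
```

Call:
{"method": "send_rows", "body": {"dr": [[0,0,0],[0,0,0],[0,0,0],[0,0,0],[0,0,0],[0,0,0],[0,0,0],[0,0,0]], "xyz": [[-1,-0.3,2],[-1.9,-0.6,6],[-1.9,-0.6,10],[-1.9,-0.6,10],[-1.9,-0.6,10],[-1.9,-0.6,10],[-1.9,-0.6,10],[-1.9,-0.6,10]], "jaw": [100,100,100,100,100,100,100,100]}}

```text
time_s: 3.15
eef_pos: [0.4886, -0.3258, 0.1511]
eef_rot: [0.0, -0.026, 1.0, -0.0]
wrist_force: [0.3, 0.9, 0.6]
opening: 0.998
grasp_force: 0.0
```

```bash
python3 go.py .488 -.330 .042
```

```text
t 3.15 pos [ 0.4886 -0.3258  0.1511] xyz cm [ 0.09 -0.41 10.91] dr [-0.01  0.01  0.01] F [0.35 0.94 0.57] open 0.998
```

Call:
{"method": "send_rows", "body": {"dr": [[0,0,0],[0,0,0],[0,0,0],[0,0,0],[0,0,0],[0,0,0],[0,0,0],[0,0,0]], "xyz": [[0.1,-0.4,3],[0.1,-0.4,6],[0.1,-0.4,9],[0.1,-0.4,10.9],[0.1,-0.4,10.9],[0.1,-0.4,10.9],[0.1,-0.4,10.9],[0.1,-0.4,10.9]], "jaw": [100,100,100,100,90,40,40,40]}}

```text
time_s: 4.15
eef_pos: [0.4886, -0.3306, 0.0431]
eef_rot: [0.001, -0.026, 1.0, -0.001]
wrist_force: [0.4, -0.4, 5.7]
opening: 0.597
grasp_force: 62.6
```

```bash
python3 go.py .488 -.330 .242
```

```text
t 4.15 pos [ 0.4886 -0.3306  0.0431] xyz cm [ 1.000e-02  1.000e-02 -1.989e+01] dr [-0.02  0.02  0.01] F [ 0.37 -0.36  5.7 ] open 0.597
```

Call:
{"method": "send_rows", "body": {"dr": [[0,0,0],[0,0,0],[0,0,0],[0,0,0],[0,0,0],[0,0,0],[0,0,0],[0,0,0]], "xyz": [[0,0,-2],[0,0,-6],[0,0,-11],[0.5,2,-14],[1,7,-14],[1.5,13,-14],[2,19,-14],[2.5,25,-14]], "jaw": [40,40,40,40,40,40,40,40]}}

```text
time_s: 5.15
eef_pos: [0.4486, -0.0794, 0.1822]
eef_rot: [0.0, -0.026, 1.0, -0.0]
wrist_force: [0.0, 0.8, -1.8]
opening: 0.597
grasp_force: 62.9
```

```bash
python3 go.py .450 .1515 .10
```

```text
t 5.15 pos [ 0.4486 -0.0794  0.1822] xyz cm [-1.34 23.05  8.22] dr [-0.    0.01 -0.  ] F [ 0.04  0.84 -1.83] open 0.597
```

Call:
{"method": "send_rows", "body": {"dr": [[0,0,0],[0,0,0],[0,0,0],[0,0,0],[0,0,0],[0,0,0],[0,0,0],[0,0,0]], "xyz": [[-0.3,6,0],[-0.7,12,0],[-1,18,1],[-1.3,22.5,3],[-1.3,22.7,5],[-1.3,22.7,6],[-1.3,22.7,6],[-1.3,22.7,6]], "jaw": [40,40,40,40,40,40,40,40]}}

```text
time_s: 6.15
eef_pos: [0.451, 0.1455, 0.1222]
eef_rot: [0.001, -0.026, 1.0, -0.0]
wrist_force: [0.6, 1.1, -2.1]
opening: 0.594
grasp_force: 63.2
```

```bash
python3 - <<'E'
from h import *
from go import go
go([.450,.1515,.056])
for n in('wrist','scene','side'): snap(n,n+'2')
w=cv2.imread('pics/wrist2.png'); a=cv2.imread('pics/scene2.png')[70:240,250:450]; b=cv2.imread('pics/side2.png')[130:300,130:330]
o=np.zeros((580,800,3),np.uint8); o[:300,:400]=cv2.resize(w,(400,300)); o[:340,400:]=cv2.resize(a,(400,340)) ; o[300:,:282]=cv2.resize(b,(282,280))[:280]
cv2.imwrite('pics/z2.png',o)
E
```

```text
t 6.15 pos [0.451  0.1455 0.1222] xyz cm [0.08 0.6  6.62] dr [-0.    0.01 -0.01] F [ 0.55  1.08 -2.07] open 0.594
```

View pics/z2.png

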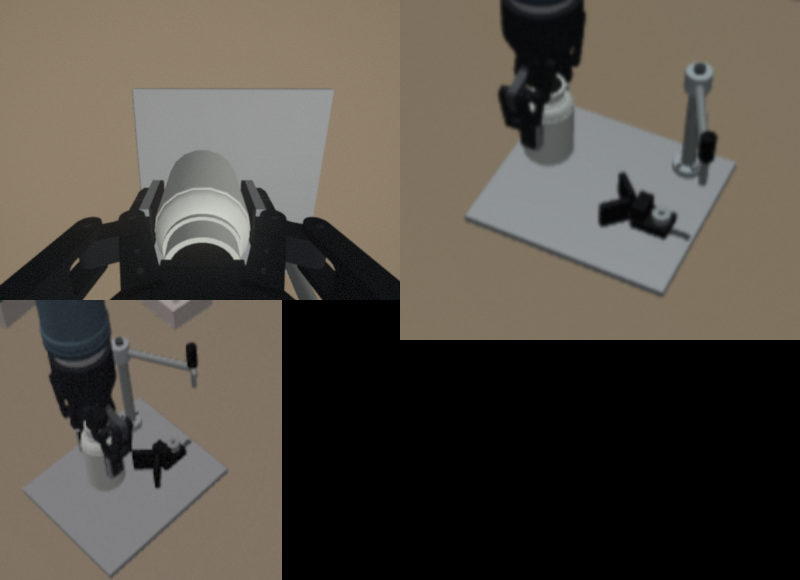

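Wrist view shows the plate's front edge with corners near (214,144) and (533,144); scene and side show the bottle held over the plate, V ahead.

```bash
python3 - <<'E'
from h import *
im=cv2.imread('pics/wrist2.png').astype(int); m=(im[...,2]-im[...,0]<12)&(im.sum(2)>300)
ys=[];xs=np.arange(240,510,10)
for x in xs: ys.append(np.argmax(m[100:,x])+100)
top=np.polyfit(xs,ys,1)
L=[];R=[];v=np.arange(160,260,5)
for y in v:
    r=np.where(m[y])[0]; L.append(r.min());R.append(r.max())
l=np.polyfit(v,L,1);r=np.polyfit(v,R,1); print(top,l,r,ys[:5],L[:5],R[:5])
def inter(p):
    y=(top[0]*p[1]+top[1])/(1-top[0]*p[0]); return (np.polyval(p,y),y)
A=onz('wrist2',*inter(l),.012);B=onz('wrist2',*inter(r),.012); print(inter(l),inter(r),A,B,np.linalg.norm(A-B))
d=(B-A)/np.linalg.norm(B-A); ex=np.array([d[1],-d[0]]); A2=A[:2]+(np.linalg.norm(A-B)-.2)/2*d[:2]
print('yaw',np.degrees(np.arctan2(ex[1],ex[0])),'origin',A2+ex*.12+d[:2]*.078)
E
```

```text
[1.09890110e-03 1.41519333e+02] [8.51127820e-02 1.99339098e+02] [-1.65714286e-01  5.57385714e+02] [np.int64(142), np.int64(142), np.int64(142), np.int64(141), np.int64(142)] [np.int64(213), np.int64(213), np.int64(214), np.int64(214), np.int64(215)] [np.int64(531), np.int64(530), np.int64(529), np.int64(528), np.int64(528)]
(np.float64(211.40397456118478), np.float64(141.75164457928983)) (np.float64(533.8367255872704), np.float64(142.10596628371408)) [0.39339115 0.07461221 0.012     ] [0.38349535 0.27177131 0.012     ] 0.19740728807406077
yaw 2.873375696036093 origin [0.50939522 0.15723488]
```

Call:
{"method": "send_rows", "body": {"dr": [[0,0,0],[0,0,0],[0,0,0],[0,0,0],[0,0,0],[0,0,0],[0,0,0],[0,0,0]], "xyz": [[0,0.4,2],[0,0.7,4],[0,0.7,5.5],[0,0.7,6.2],[0,0.7,6.4],[0,0.7,6.5],[0,0.7,6.5],[0,0.7,6.5]], "jaw": [40,40,40,40,40,40,40,40]}}

```text
time_s: 7.3
eef_pos: [0.4503, 0.1532, 0.0567]
eef_rot: [0.0, -0.026, 1.0, 0.0]
wrist_force: [-1.3, -1.1, -2.1]
opening: 0.586
grasp_force: 63.2
```

```bash
python3 go.py .450 .153 .0553
```

```text
t 7.3 pos [0.4503 0.1532 0.0567] xyz cm [ 0.03 -0.02  0.14] dr [0.   0.01 0.01] F [-1.29 -1.1  -2.06] open 0.586
```

Call:
{"method": "send_rows", "body": {"dr": [[0,0,0],[0,0,0],[0,0,0],[0,0,0],[0,0,0],[0,0,0],[0,0,0],[0,0,0]], "xyz": [[0,0,0.06],[0,0,0.12],[0,0,0.12],[0,0,0.12],[0,0,0.12],[0,0,0.12],[0,0,0.12],[0,0,0.12]], "jaw": [40,40,40,40,70,70,70,70]}}

```text
time_s: 8.3
eef_pos: [0.45, 0.1531, 0.0552]
eef_rot: [0.0, -0.026, 1.0, -0.0]
wrist_force: [0.5, -0.4, -0.5]
opening: 0.701
grasp_force: 0.0
```

```bash
python3 go.py .450 .153 .0553
```

```text
t 8.3 pos [0.45   0.1531 0.0552] xyz cm [ 0.   -0.01 -0.01] dr [-0.    0.    0.01] F [ 0.55 -0.4  -0.46] open 0.701
```

Call:
{"method": "send_rows", "body": {"dr": [[0,0,0],[0,0,0],[0,0,0],[0,0,0],[0,0,0],[0,0,0],[0,0,0],[0,0,0]], "xyz": [[0,0,0],[0,0,0],[0,0,0],[-0.8,0,0],[-1.8,0,0],[-2.8,0,0],[-3.8,0,0],[-4.2,0,0]], "jaw": [50,40,40,40,40,40,40,40]}}

```text
time_s: 9.3
eef_pos: [0.4899, 0.1554, 0.0555]
eef_rot: [-0.003, -0.027, 1.0, -0.0]
wrist_force: [-17.8, -2.9, 26.7]
opening: 0.59
grasp_force: 65.2
```

```bash
python3 - <<'E'
from h import *
from go import go
go([.5045,.156,.0552])
for n in('scene','side'): snap(n,n+'3')
go([.5045,.156,.0552])
a=cv2.imread('pics/scene3.png')[70:240,280:440]; b=cv2.imread('pics/side3.png')[150:320,150:310]
o=np.hstack([cv2.resize(i,(400,425),interpolation=cv2.INTER_CUBIC) for i in (a,b)])
cv2.imwrite('pics/z3.png',o)
E
```

```text
t 9.3 pos [0.4899 0.1554 0.0555] xyz cm [-1.46 -0.02  0.02] dr [-0.   -0.05  0.01] F [-17.83  -2.91  26.69] open 0.59
t 9.4 pos [0.4902 0.1554 0.0555] xyz cm [-1.43 -0.02  0.02] dr [-0.   -0.04  0.01] F [-9.56 -0.61 16.16] open 0.593
```

View pics/z3.png

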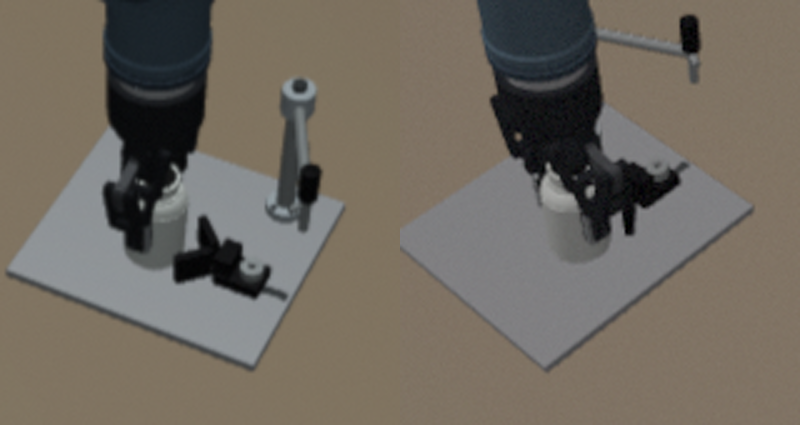

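Scene and side show the bottle some 15–20 mm short of the V, upright, so the forces are it bearing on the plate; I ease up.

Call:
{"method": "send_rows", "body": {"dr": [[0,0,0],[0,0,0],[0,0,0],[0,0,0],[0,0,0],[0,0,0],[0,0,0],[0,0,0]], "xyz": [[0,0,-0.03],[0,0,-0.06],[0,0,-0.06],[0,0,-0.06],[0,0,-0.06],[0,0,-0.06],[0,0,-0.06],[0,0,-0.06]], "jaw": [40,40,40,40,40,40,40,40]}}

```text
time_s: 10.4
eef_pos: [0.4902, 0.1554, 0.0555]
eef_rot: [-0.002, -0.027, 1.0, -0.0]
wrist_force: [-6.8, 0.0, 9.6]
opening: 0.599
grasp_force: 64.5
```

Call:
{"method": "send_rows", "body": {"dr": [[0,0,0],[0,0,0],[0,0,0],[0,0,0],[0,0,0],[0,0,0],[0,0,0],[0,0,0]], "xyz": [[0,0,-0.04],[0,0,-0.08],[0,0,-0.08],[0,0,-0.08],[-0.1,0,-0.08],[-0.2,0,-0.08],[-0.3,0,-0.08],[-0.3,0,-0.08]], "jaw": [40,40,40,40,40,40,40,40]}}

```text
time_s: 11.4
eef_pos: [0.495, 0.1555, 0.0565]
eef_rot: [0.0, -0.026, 1.0, 0.0]
wrist_force: [0.3, -0.5, -2.2]
opening: 0.595
grasp_force: 63.6
```

Call:
{"method": "send_rows", "body": {"dr": [[0,0,0],[0,0,0],[0,0,0],[0,0,0],[0,0,0],[0,0,0],[0,0,0],[0,0,0]], "xyz": [[-0.04,0,0],[-0.08,0,0],[-0.12,0,0],[-0.16,0,0],[-0.2,0,0],[-0.2,0,0],[-0.2,0,0],[-0.2,0,0]], "jaw": [40,40,40,40,40,40,40,40]}}

```text
time_s: 12.4
eef_pos: [0.4969, 0.1556, 0.0565]
eef_rot: [0.0, -0.026, 1.0, -0.0]
wrist_force: [-0.3, -0.5, -1.2]
opening: 0.594
grasp_force: 63.6
```

```bash
python3 - <<'E'
from h import *
z=[]
for n,(x,y) in {'scene3':(330,140),'side3':(205,190)}.items():
    snap(n[:-1],n[:-1]+'4'); i=cv2.imread(f'pics/{n[:-1]}4.png')[y:y+70,x:x+70]; z.append(cv2.resize(i,(400,400),interpolation=cv2.INTER_CUBIC))
cv2.imwrite('pics/z4.png',np.hstack(z))
E
```

```text
(no output)
```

View pics/z4.png

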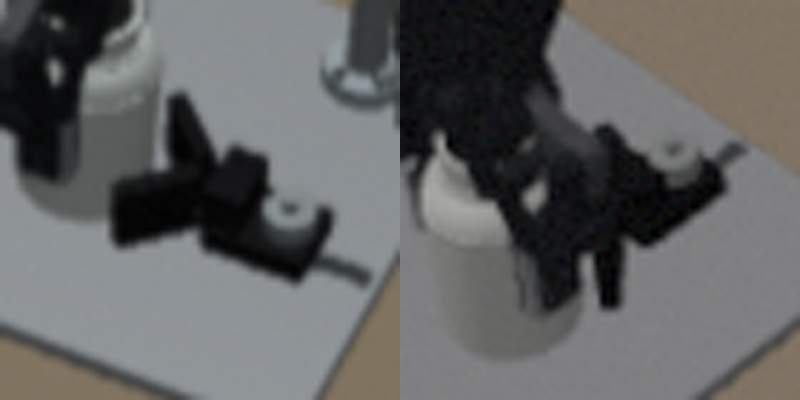

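```bash
python3 - <<'E'
from h import *
c,s=np.cos(.0524),np.sin(.0524)
def st(p): d=p[:2]-[.5095,.156]; return (np.array([c*d[0]+s*d[1],-s*d[0]+c*d[1]])*1000).round(1)
k=170/400
for f,pts in {'scene0':[(190,217),(211,182),(219,180)],'side0':[(611,192),(612,216),(651,243)]}.items():
    for (u,v),z in zip(pts,[.042,.042,.042] if f=='scene0' else [.042,.012,.012]):
        p=(270+u*k,80+v*k) if f=='scene0' else (135+(u-400)*k,140+v*k); print(f,(u,v),st(onz(f,*p,z)))
# scene4 crop: -y arm left-top corner (112,185), bottom (115,245); +y arm end top (170,95),(185,92)
k=70/400
for (u,v),z in [((112,185),.042),((115,247),.012),((167,97),.042),((185,92),.042)]: print('s4',(u,v),st(onz('scene4',330+u*k,140+v*k,z)))
for (u,v),z in [((596,305),.012),((620,308),.012)]: print('d4',(u,v),st(onz('side4',205+(u-400)*k,190+v*k,z)))
E
```

```text
scene0 (190, 217) [ 15.8 -24.7]
scene0 (211, 182) [14.9 20.8]
scene0 (219, 180) [20.3 26.1]
side0 (611, 192) [15.5 25.1]
side0 (612, 216) [12.7 26.2]
side0 (651, 243) [ 14.3 -23.7]
s4 (112, 185) [ 13.8 -26.1]
s4 (115, 247) [ 17.1 -28.7]
s4 (167, 97) [13.6 21.3]
s4 (185, 92) [18.5 26.5]
d4 (596, 305) [ 10.8 -20.2]
d4 (620, 308) [ 15.7 -27.7]
```

The close crop shows the arm tips at about +14 mm in the stand frame, so the seat is near 0; the bottle is about 7 mm short.

Call:
{"method": "send_rows", "body": {"dr": [[0,0,0],[0,0,0],[0,0,0],[0,0,0],[0,0,0],[0,0,0],[0,0,0],[0,0,0]], "xyz": [[-0.05,0,0],[-0.1,0,0],[-0.15,0,0],[-0.2,0,0],[-0.25,0,0],[-0.3,0,0],[-0.35,0,0],[-0.35,0,0]], "jaw": [40,40,40,40,40,40,40,40]}}

```text
time_s: 13.5
eef_pos: [0.5004, 0.1558, 0.0565]
eef_rot: [0.0, -0.026, 1.0, 0.0]
wrist_force: [0.6, 0.0, -1.2]
opening: 0.593
grasp_force: 63.6
```

Call:
{"method": "send_rows", "body": {"dr": [[0,0,0],[0,0,0],[0,0,0],[0,0,0],[0,0,0],[0,0,0],[0,0,0],[0,0,0]], "xyz": [[-0.03,0,0],[-0.06,0,0],[-0.09,0,0],[-0.12,0,0],[-0.15,0,0],[-0.15,0,0],[-0.15,0,0],[-0.15,0,0]], "jaw": [40,40,40,40,40,40,40,40]}}

```text
time_s: 14.5
eef_pos: [0.5019, 0.1559, 0.0565]
eef_rot: [-0.0, -0.026, 1.0, 0.0]
wrist_force: [0.6, -0.2, -2.2]
opening: 0.598
grasp_force: 63.6
```

Call:
{"method": "send_rows", "body": {"dr": [[0,0,0],[0,0,0],[0,0,0],[0,0,0],[0,0,0],[0,0,0],[0,0,0],[0,0,0]], "xyz": [[-0.03,0,0],[-0.06,0,0],[-0.09,0,0],[-0.12,0,0],[-0.12,0,0],[-0.12,0,0],[-0.12,0,0],[-0.12,0,0]], "jaw": [40,40,40,40,40,40,40,40]}}

```text
time_s: 15.5
eef_pos: [0.5031, 0.156, 0.0565]
eef_rot: [0.0, -0.026, 1.0, 0.0]
wrist_force: [-0.1, 0.1, -2.9]
opening: 0.594
grasp_force: 63.6
```

Call:
{"method": "send_rows", "body": {"dr": [[0,0,0],[0,0,0],[0,0,0],[0,0,0],[0,0,0],[0,0,0],[0,0,0],[0,0,0]], "xyz": [[-0.03,0,0],[-0.06,0,0],[-0.09,0,0],[-0.12,0,0],[-0.12,0,0],[-0.12,0,0],[-0.12,0,0],[-0.12,0,0]], "jaw": [40,40,40,40,40,40,40,40]}}

```text
time_s: 16.5
eef_pos: [0.5042, 0.156, 0.0565]
eef_rot: [-0.0, -0.026, 1.0, 0.0]
wrist_force: [1.0, 0.4, -1.7]
opening: 0.597
grasp_force: 63.6
```

Call:
{"method": "send_rows", "body": {"dr": [[0,0,0],[0,0,0],[0,0,0],[0,0,0],[0,0,0],[0,0,0],[0,0,0],[0,0,0]], "xyz": [[-0.03,0,0],[-0.06,0,0],[-0.09,0,0],[-0.12,0,0],[-0.12,0,0],[-0.12,0,0],[-0.12,0,0],[-0.12,0,0]], "jaw": [40,40,40,40,40,40,40,40]}}

```text
time_s: 17.5
eef_pos: [0.5046, 0.1561, 0.0562]
eef_rot: [-0.001, -0.027, 1.0, 0.0]
wrist_force: [-5.3, 0.4, 0.5]
opening: 0.597
grasp_force: 63.5
```

Call:
{"method": "send_rows", "body": {"dr": [[0,0,0],[0,0,0],[0,0,0],[0,0,0],[0,0,0],[0,0,0],[0,0,0],[0,0,0]], "xyz": [[-0.03,0,0],[-0.06,0,0],[-0.06,0,0],[-0.06,0,0],[-0.06,0,0],[-0.06,0,0],[-0.06,0,0],[-0.06,0,0]], "jaw": [40,40,40,40,40,40,40,40]}}

```text
time_s: 18.5
eef_pos: [0.5046, 0.1562, 0.0562]
eef_rot: [-0.002, -0.027, 1.0, -0.0]
wrist_force: [-6.8, 1.0, 3.0]
opening: 0.592
grasp_force: 63.4
```

```bash
python3 - <<'E'
from h import *
from go import go
go([.5045,.156,.0552])
z=[]
for n,(x,y) in {'scene':(330,140),'side':(205,190)}.items():
    snap(n,n+'5'); i=cv2.imread(f'pics/{n}5.png')[y:y+70,x:x+70]; z.append(cv2.resize(i,(400,400),interpolation=cv2.INTER_CUBIC))
cv2.imwrite('pics/z5.png',np.hstack(z)); print(ctrl.get_obs()['torque'])
E
```

```text
t 18.5 pos [0.5046 0.1562 0.0562] xyz cm [ 0.01 -0.02  0.1 ] dr [ 0.   -0.03  0.01] F [-6.79  0.97  3.05] open 0.592
[ 0.03782898  1.12623489 -0.04711517]
```

View pics/z5.png

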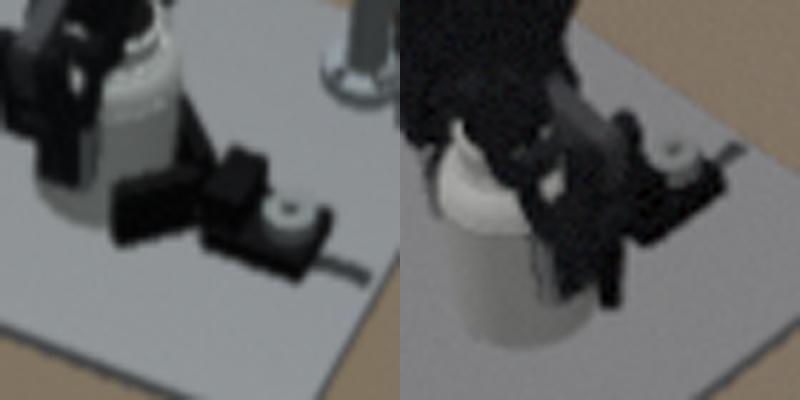

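The bottle now bears in the V, upright, and the thumbscrew (290,207) has not moved. I press a little further.

Call:
{"method": "send_rows", "body": {"dr": [[0,0,0],[0,0,0],[0,0,0],[0,0,0],[0,0,0],[0,0,0],[0,0,0],[0,0,0]], "xyz": [[-0.03,0,0],[-0.06,0,0],[-0.08,0,0],[-0.08,0,0],[-0.08,0,0],[-0.08,0,0],[-0.08,0,0],[-0.08,0,0]], "jaw": [40,40,40,40,40,40,40,40]}}

```text
time_s: 19.6
eef_pos: [0.5047, 0.1562, 0.0561]
eef_rot: [-0.002, -0.027, 1.0, -0.0]
wrist_force: [-9.4, -0.3, 5.4]
opening: 0.597
grasp_force: 63.3
```

Call:
{"method": "send_rows", "body": {"dr": [[0,0,0],[0,0,0],[0,0,0],[0,0,0],[0,0,0],[0,0,0],[0,0,0],[0,0,0]], "xyz": [[-0.03,0,-0.02],[-0.06,0,-0.04],[-0.06,0,-0.04],[-0.06,0,-0.04],[-0.06,0,-0.04],[-0.06,0,-0.04],[-0.06,0,-0.04],[-0.06,0,-0.04]], "jaw": [40,40,40,40,40,40,40,40]}}

```text
time_s: 20.6
eef_pos: [0.5048, 0.1562, 0.0561]
eef_rot: [-0.003, -0.027, 1.0, -0.0]
wrist_force: [-9.8, -0.0, 4.6]
opening: 0.593
grasp_force: 63.4
```

Call:
{"method": "send_rows", "body": {"dr": [[0,0,0],[0,0,0],[0,0,0],[0,0,0],[0,0,0],[0,0,0],[0,0,0],[0,0,0]], "xyz": [[0.05,0,0],[0.12,0,0],[0.12,0,0],[0.12,0,0],[0.12,0,0],[0.12,0,0],[0.12,0,0],[0.12,0,0]], "jaw": [40,40,40,70,85,85,85,85]}}

```text
time_s: 21.6
eef_pos: [0.5064, 0.1561, 0.057]
eef_rot: [0.0, -0.026, 1.0, -0.0]
wrist_force: [0.1, -0.4, 0.8]
opening: 0.855
grasp_force: 0.0
```

```bash
python3 - <<'E'
from h import *
from go import go
go([.5045,.156,.0552])
z=[]
for n,(x,y) in {'scene':(330,140),'side':(205,190)}.items():
    snap(n,n+'6'); 
for f in ('scene5','scene6'):
    i=cv2.imread(f'pics/{f}.png')[140:210,330:400]; z.append(cv2.resize(i,(400,400),interpolation=cv2.INTER_CUBIC))
cv2.imwrite('pics/z6.png',np.hstack(z))
g=[cv2.imread(f'pics/{f}.png',0)[170:195,365:400].astype(np.float32) for f in('scene0','scene6')]
print(cv2.phaseCorrelate(g[0],g[1]))
E
```

```text
t 21.6 pos [0.5064 0.1561 0.057 ] xyz cm [0.19 0.   0.18] dr [-0.  0.  0.] F [ 0.09 -0.4   0.8 ] open 0.855
((0.01595835609325036, 0.4957179831010823), 1.0069475346141392)
```

View pics/z6.png

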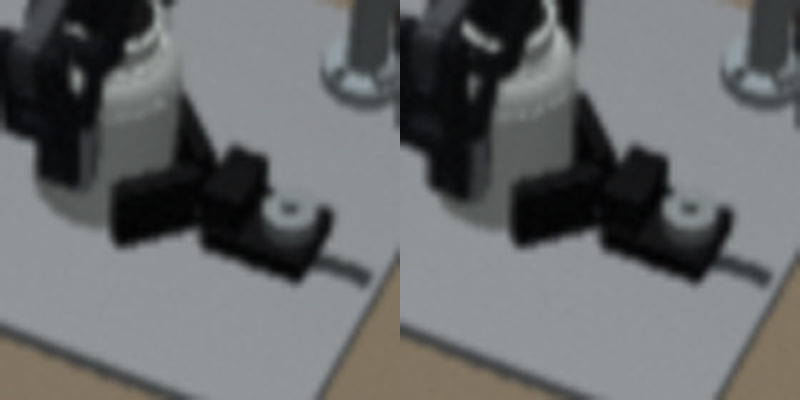

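The bottle stays seated in the V after release and the guide is where it was. Next the spout arm.

Call:
{"method": "send_rows", "body": {"dr": [[0,0,0],[0,0,0],[0,0,0],[0,0,0],[0,0,0],[0,0,0],[0,0,0],[0,0,0]], "xyz": [[0,0,-2],[0,0,-6],[0,0,-12],[0,0,-18],[-1,0,-20],[-5,0,-20],[-10,0,-20],[-15,0,-20]], "jaw": [85,85,85,85,60,0,0,0]}}

```text
time_s: 22.7
eef_pos: [0.6575, 0.1642, 0.2571]
eef_rot: [0.0, -0.027, 1.0, -0.0]
wrist_force: [0.6, -0.2, 0.1]
opening: 0.008
grasp_force: 0.0
```

```bash
python3 - <<'E'
from h import *
from go import go
go([.657,.154,.169]); im=snap('wrist','w7'); go([.657,.154,.169]); print(proj('w7',[.6233,.152,.174]),proj('w7',[.5095,.156,.1]))
for n in('scene','side'): snap(n,n+'7')
z=[cv2.resize(im[:,:,::-1],(400,300))]+[cv2.resize(cv2.imread(f'pics/{n}7.png')[60:260,a:a+266],(400,300)) for n,a in(('scene',250),('side',110))]
o=np.zeros((600,800,3),np.uint8); o[:300,:400]=z[0];o[:300,400:]=z[1];o[300:,:400]=z[2]; cv2.imwrite('pics/z7.png',o)
E
```

```text
t 22.7 pos [0.6575 0.1642 0.2571] xyz cm [ 0.11 -1.01  8.81] dr [-0.    0.    0.01] F [ 0.61 -0.18  0.11] open 0.008
t 22.75 pos [0.6621 0.1634 0.2547] xyz cm [ 0.57 -0.91  8.57] dr [-0.    0.02 -0.01] F [-0.53 -2.09  0.92] open 0.002
[303.75744893 193.12214314] [321.81077177   2.5212663 ]
```

View pics/z7.png

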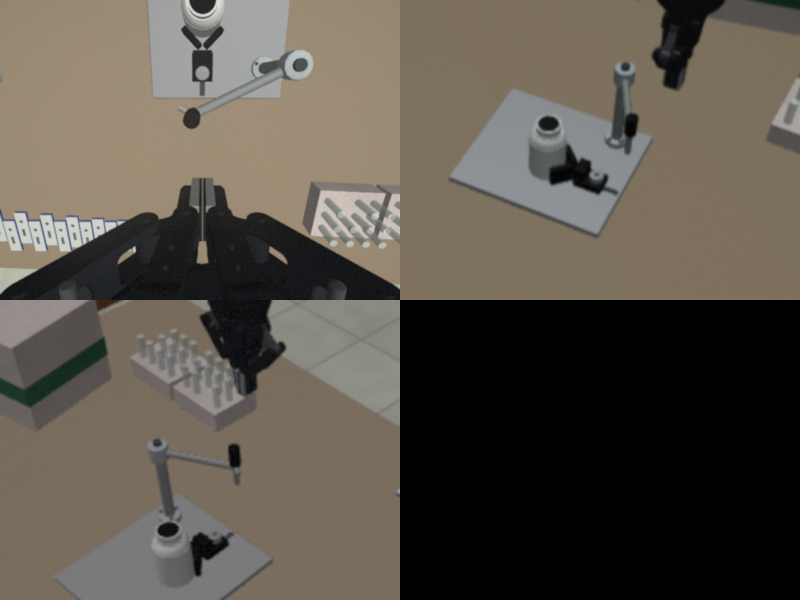

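Wrist view shows the knob at (306,181) full scale, ahead of the closed fingers; the bottle stands alone in the V with its mouth on the mid line.

Call:
{"method": "send_rows", "body": {"dr": [[0,0,0],[0,0,0],[0,0,0],[0,0,0],[0,0,0],[0,0,0],[0,0,0],[0,0,0]], "xyz": [[-0.3,-0.5,0],[-0.3,-1,0],[-0.3,-1,2],[-0.3,-1,5],[-0.3,-1,7],[-0.3,-1,8.6],[-0.3,-1,8.6],[-0.3,-1,8.6]], "jaw": [0,0,0,0,0,0,0,0]}}

```text
time_s: 23.85
eef_pos: [0.6602, 0.1543, 0.1718]
eef_rot: [0.001, -0.027, 1.0, 0.0]
wrist_force: [0.1, -1.1, 0.4]
opening: 0.0
grasp_force: 0.0
```

```bash
cat > arc.py <<'E'
from h import *
from go import go
c,s=np.cos(.0524),np.sin(.0524); R=np.array([[c,-s],[s,c]]); O=np.array([.5095,.156])
p=ctrl.get_obs()['eef_pos']; q=R.T@(p[:2]-O); print('tcp',p.round(4),'stand',(q*1000).round(1))
for th in (1.08,.9,.7,.5,.3,.2,.1,0):
    a=np.arctan2(-90,-65)+th; k=np.array([65,90])+111*np.array([np.cos(a),np.sin(a)]); t=k+[19,0]; d=t-q*1000
    print(th,k.round(1),'tool cm',(-d[0]/10).round(2),(d[1]/10).round(2))
E
python3 arc.py; python3 go.py .657 .154 .169
```

```text
tcp [0.6602 0.1543 0.1718] stand [150.4  -9.6]
1.08 [113.7  -9.7] tool cm 1.77 -0.01
0.9 [ 95.1 -16.8] tool cm 3.63 -0.73
0.7 [ 73.3 -20.7] tool cm 5.82 -1.11
0.5 [ 51.1 -20.1] tool cm 8.03 -1.05
0.3 [ 29.5 -15.2] tool cm 10.19 -0.56
0.2 [ 19.2 -11.1] tool cm 11.22 -0.15
0.1 [ 9.3 -6. ] tool cm 12.21 0.36
0 [0. 0.] tool cm 13.14 0.96
t 23.85 pos [0.6602 0.1543 0.1718] xyz cm [ 0.32 -0.01  0.28] dr [0.   0.01 0.01] F [ 0.14 -1.09  0.38] open 0.0
```

Call:
{"method": "send_rows", "body": {"dr": [[0,0,0],[0,0,0],[0,0,0],[0,0,0],[0,0,0],[0,0,0],[0,0,0],[0,0,0]], "xyz": [[1,0,0.1],[1.8,0,0.1],[2.7,-0.4,0.1],[3.6,-0.7,0.1],[4.7,-1,0.1],[5.8,-1.1,0.1],[6.9,-1.1,0.1],[8,-1.05,0.1]], "jaw": [0,0,0,0,0,0,0,0]}}

```text
time_s: 24.85
eef_pos: [0.5794, 0.1396, 0.1698]
eef_rot: [-0.0, -0.026, 1.0, 0.0]
wrist_force: [0.7, -0.8, -0.3]
opening: -0.002
grasp_force: 0.7
```

```bash
python3 - <<'E'
import arc
from h import *
for n in('scene','side'): snap(n,n+'8')
# knob: dark blob near predicted place
for n in('scene','side'):
    for th in (1.08,.5):
        a=np.arctan2(-90,-65)+th; k=np.array([65,90])+111*np.array([np.cos(a),np.sin(a)]); w=arc.R@(k/1000)+arc.O
        print(n,th,proj(n+'8',[*w,.16]).round(0), end=' ')
        u,v=proj(n+'8',[*w,.16]).astype(int); im=cv2.imread(f'pics/{n}8.png',0); print(im[v-6:v+7:3,u-6:u+7:3].tolist())
E
```

```text
tcp [0.5794 0.1396 0.1698] stand [ 68.9 -20.1]
1.08 [113.7  -9.7] tool cm -6.38 1.03
0.9 [ 95.1 -16.8] tool cm -4.52 0.32
0.7 [ 73.3 -20.7] tool cm -2.34 -0.06
0.5 [ 51.1 -20.1] tool cm -0.12 -0.01
0.3 [ 29.5 -15.2] tool cm 2.04 0.49
0.2 [ 19.2 -11.1] tool cm 3.07 0.9
0.1 [ 9.3 -6. ] tool cm 4.06 1.4
0 [0. 0.] tool cm 4.99 2.01
scene 1.08 [404. 143.] [[58, 106, 114, 114, 115], [56, 111, 116, 116, 115], [58, 114, 115, 115, 116], [60, 129, 120, 116, 114], [65, 148, 139, 139, 128]]
scene 0.5 [370. 135.] [[20, 27, 29, 16, 14], [125, 17, 15, 11, 9], [140, 20, 5, 20, 9], [141, 13, 4, 33, 9], [134, 13, 6, 24, 14]]
side 1.08 [266. 163.] [[40, 50, 37, 56, 52], [36, 23, 27, 19, 34], [18, 20, 19, 17, 99], [19, 20, 30, 114, 113], [14, 79, 112, 113, 113]]
side 0.5 [247. 181.] [[113, 81, 52, 80, 29], [98, 13, 12, 57, 40], [93, 7, 9, 50, 52], [118, 7, 5, 48, 77], [100, 11, 9, 32, 112]]
```

Call:
{"method": "send_rows", "body": {"dr": [[0,0,0.8],[0,0,1.7],[0,0,2.5],[0,0,3.3],[0,0,4.2],[0,0,5],[0,0,5],[0,0,5]], "xyz": [[1.05,0.05,0],[2.05,0.15,0],[2.6,0.2,0],[3.2,0.25,0],[3.75,0.35,0],[4.3,0.45,0],[4.8,0.75,0],[5.15,1,0]], "jaw": [0,0,0,0,0,0,0,0]}}

```text
time_s: 25.95
eef_pos: [0.528, 0.1469, 0.1698]
eef_rot: [-0.0, 0.232, 0.973, -0.0]
wrist_force: [1.0, -2.1, 0.2]
opening: -0.002
grasp_force: 0.6
```

```bash
cat > chk.py <<'E'
from h import *
from go import go
import arc,sys
go([.5,.15,.17]); t=sys.argv[1]
for n in('scene','side'):
    snap(n,n+t); im=cv2.imread(f'pics/{n}{t}.png',0)
    for th in (.2,.1,0):
        a=np.arctan2(-90,-65)+th; k=np.array([65,90])+111*np.array([np.cos(a),np.sin(a)]); w=arc.R@(k/1000)+arc.O
        print(n,th,'tip',proj(n+t,[*w,.115]).round(0),'bar mid',proj(n+t,[*(w+arc.R@np.array([.065,.09])+arc.O)/2,.14]).round(0))
    print(im[130:160:2,345:400:3] if n=='scene' else im[190:225:2,195:240:3])
E
python3 chk.py 9
```

```text
tcp [0.528  0.1469 0.1698] stand [ 18. -10.]
1.08 [113.7  -9.7] tool cm -11.47 0.03
0.9 [ 95.1 -16.8] tool cm -9.61 -0.68
0.7 [ 73.3 -20.7] tool cm -7.43 -1.07
0.5 [ 51.1 -20.1] tool cm -5.21 -1.01
0.3 [ 29.5 -15.2] tool cm -3.05 -0.51
0.2 [ 19.2 -11.1] tool cm -2.02 -0.11
0.1 [ 9.3 -6. ] tool cm -1.03 0.4
0 [0. 0.] tool cm -0.1 1.01
t 25.95 pos [0.528  0.1469 0.1698] xyz cm [ 2.64 -0.99 -0.01] dr [-0.   -0.   -4.98] F [ 0.96 -2.15  0.23] open -0.002
scene 0.2 tip [356. 144.] bar mid [378. 122.]
scene 0.1 tip [353. 140.] bar mid [376. 120.]
scene 0 tip [350. 137.] bar mid [375. 118.]
[[138  96  36  12  50  27  94 116 116 115 114 116 115 115 115 115  63  57
   59]
 [141 117  56  60  52  52 125 119 115 115 115 116 115 115 115 115  59  58
   59]
 [141 119  59 137 101 137 140 138 128 117 115 116 115 114 115 115  56  58
   65]
 [152 119  60 143 141 140 141 140 140 139 126 116 115 116 115 115  55  58
   71]
 [ 58  38  57 152 142 142 140 141 140 141 140 141 126 115 115 114  55  58
   84]
 [ 21  29  55  56 151 141 140 140 141 140 141 141 141 141 128 114  55  58
   96]
 [ 22  20  25  27 154 1
[... 1274 characters left out ...]
4 124]
 [112 113 112 113 125 122 123 132 130  67 114 119 123 123 123]
 [112 112 113 126 122 125 121 106 134  70  96  73 123 123 122]
 [112 114 125 122 123 123 121 133 117  73 103 121 124 124 124]
 [112 123 123 122 124 123 126  65  18  30  16  99 122 123 124]
 [124 124 124 124 122 123 136  15  18  16  18  53 124 122 121]
 [124 124 122 123 123 124 141  17  12  17  15  87 121 122 123]
 [123 123 122 123 123 122 141  53   8  17  36 136 128 113 122]
 [123 122 122 124 124 122 151 134 107 108 134  91 138 110 110]
 [124 124 124 123 124 127 153 110  99  99  97  99 127 110  89]
 [123 123 124 123 126 131 157 136 106 106 112 124 136 103  27]
 [124 125 121 125 125 132 158 162 135 132 129 142 123 104  36]]
```

Numeric check puts the spout tube at about column 222 in the side view, where 0 rad is predicted at 223. Push on gently to feel the stop.

Call:
{"method": "send_rows", "body": {"dr": [[0,0,0],[0,0,0],[0,0,0],[0,0,0],[0,0,0],[0,0,0],[0,0,0],[0,0,0]], "xyz": [[0.05,0,0],[0.1,0,0],[0.15,0,0],[0.2,0,0],[0.2,0,0],[0.2,0,0],[0.2,0,0],[0.2,0,0]], "jaw": [0,0,0,0,0,0,0,0]}}

```text
time_s: 27.05
eef_pos: [0.5266, 0.1477, 0.1699]
eef_rot: [0.0, 0.233, 0.972, 0.0]
wrist_force: [1.9, 0.4, -0.6]
opening: 0.002
grasp_force: 0.6
```

Call:
{"method": "send_rows", "body": {"dr": [[0,0,0],[0,0,0],[0,0,0],[0,0,0],[0,0,0],[0,0,0],[0,0,0],[0,0,0]], "xyz": [[0.05,0,0],[0.1,0,0],[0.15,0,0],[0.2,0,0],[0.25,0,0],[0.3,0,0],[0.3,0,0],[0.3,0,0]], "jaw": [0,0,0,0,0,0,0,0]}}

```text
time_s: 28.05
eef_pos: [0.5254, 0.1483, 0.1701]
eef_rot: [0.002, 0.233, 0.972, -0.0]
wrist_force: [8.6, -3.2, -5.0]
opening: 0.0
grasp_force: 4.3
```

Call:
{"method": "send_rows", "body": {"dr": [[0,0,0],[0,0,0],[0,0,0],[0,0,0],[0,0,0],[0,0,0],[0,0,0],[0,0,0]], "xyz": [[-1,0,0],[-2.5,0,0],[-2.5,0,-1],[-2.5,0,-4],[-2.5,0,-9],[-2.5,0,-13],[-2.5,0,-13],[-2.5,0,-13]], "jaw": [0,0,0,0,0,0,0,0]}}

```text
time_s: 29.05
eef_pos: [0.5457, 0.1378, 0.2997]
eef_rot: [-0.0, 0.233, 0.972, -0.0]
wrist_force: [-1.3, 0.4, 0.2]
opening: -0.0
grasp_force: 0.0
```

```bash
python3 - <<'E'
from h import *
import arc
print(ctrl.get_obs()['eef_pos'],ctrl.get_obs()['wrist_force'])
for n in('scene','side'): snap(n,n+'10')
K={}
for n in('scene','side'):
    im=cv2.imread(f'pics/{n}10.png',0); w=arc.O
    u,v=proj(n+'10',[*w,.16]).astype(int); m=(im[v-18:v+14,u-16:u+17]<45).astype(np.uint8)
    nn,l,st,c=cv2.connectedComponentsWithStats(m); i=min(range(1,nn),key=lambda i:np.hypot(*(c[i]-[16,18]))+ (99 if st[i,4]<20 else 0))
    K[n]=c[i]+[u-16,v-18]; print(n,'knob',K[n],st[i],'pred0',proj(n+'10',[*w,.1595]))
r,e=two('scene10',K['scene'],'side10',K['side']); print('knob',r,e,'stand',arc.R.T@(r[:2]-arc.O))
# bottle body: compare images of thumbscrew/guide before & after
for n,(x,y,w,h) in {'scene':(372,172,26,20),'side':(233,205,34,20)}.items():
    a=cv2.imread(f'pics/{n}0.png',0).astype(int)[y:y+h,x:x+w];b=cv2.imread(f'pics/{n}10.png',0).astype(int)[y:y+h,x:x+w]; print(n,'guide diff mean',abs(a-b).mean())
E
```

```text
tcp [0.5457 0.1378 0.2997] stand [ 35.2 -20.1]
1.08 [113.7  -9.7] tool cm -9.76 1.04
0.9 [ 95.1 -16.8] tool cm -7.89 0.32
0.7 [ 73.3 -20.7] tool cm -5.71 -0.06
0.5 [ 51.1 -20.1] tool cm -3.49 -0.0
0.3 [ 29.5 -15.2] tool cm -1.33 0.49
0.2 [ 19.2 -11.1] tool cm -0.3 0.9
0.1 [ 9.3 -6. ] tool cm 0.69 1.41
0 [0. 0.] tool cm 1.62 2.01
[0.5456826  0.13778639 0.29969995] [-1.33482042  0.43077968  0.23900544]
scene knob [350.30088496 121.08849558] [ 13  12   8  16 113] pred0 [350.43628676 120.35417367]
side knob [218.81147541 190.1557377 ] [ 11  12  10  16 122] pred0 [219.66740807 189.618193  ]
knob [0.50871798 0.15756786 0.15677631] 0.0013759379038605485 stand [-0.00069883  0.00160666]
scene guide diff mean 0.7038461538461539
side guide diff mean 4.139705882352941
```

```bash
python3 -c "
from bench import ctrl
print(ctrl.hand_in())"
```

```text
the job is handed in; nothing more can be done
None
```

The job is handed in, but no verdict came back. By my own force readings and pictures, the bottle stands upright in the V guide, seated with about 10 N. The guide looks unmoved, the spout arm is at its stop over the mouth, and the gripper has let go and is clear of everything.

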